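# Find the press channel and hold the muffle channel-up

## Task

The press muffle, a cream investment cylinder, lies on its side on the ribbed firing tray; its press channel is a blind hole in one end only. Pick it up, find the open end (by eye, or by feel on the pin of the muffle base, which enters only the channel), turn the muffle so that the channel faces straight up, and finish holding it still in the gripper, at least 80 mm clear of the bench and touching nothing else, ready for ingot and plunger. Investment is brittle: do not drop or knock it, and leave everything else on the bench where it is.

Things in the scene. Friction and masses are not known exactly. Their poses are not given: they have to be found in the camera images.
- muffle_centre (a point): centre of the muffle: a loose cream cylinder 46 mm across, 50 mm long, 0.1 to 0.2 kg, its ends alike but for the press channel, a blind hole 16 mm wide and 30 mm deep in the middle of one end. x runs along its length, level at the start. Which end is open is not told: it has to be seen or felt, and it may point any way at the start
- tray_centre (a point): middle of the underside, at bench height, of the firing tray: a fixed beige plate 104 mm (x) by 84 mm (y), 12 mm thick, with two ribs along x, 6 mm wide, 8 mm high, 23 mm apart. The muffle starts in the trough between them, within a few mm of the middle, parallel to them, its axis 40 mm above the bench; the trough keeps it from rolling
- pin_tip (a point): tip of the upright pin of the muffle base, 38 mm above the bench, z up. The base is a fixed grey disc 68 mm across, 10 mm thick; the white pin stands 28 mm out of its middle, 13 mm across at the root, 8 mm near the tip, 5 mm at the tip
- ring_former_centre (a point): centre (half-way up) of a loose bystander: teal silicone ring former, an open tube 57 mm across and 55 mm high
- stand_centre (a point): centre of a loose bystander: aluminium stand 60 by 110 mm, 48 mm high over the white plungers on it, with cream ingots beside them
- model_a: loose bystander: dental arch model of tan gypsum with some white teeth, about 58 mm across and 27 mm high; origin under its middle
- model_b: loose bystander: dental arch model of tan gypsum, the same size; origin under its middle
- crown_dish: loose bystander: clear dish with crowns, 90 mm across and 13 mm high; origin under its middle
- bur_block: loose bystander: white block of burs, 55 by 130 mm, 56 mm high; origin under its middle
- beaker: loose bystander: glass beaker 68 mm across at the rim and 80 mm high; origin under its middle
Not all that is in view belongs to the job. Leave any pink look-alike of the part that bears muffle_centre alone.

How it is judged:
On the way:
1. the muffle is lifted off the tray in the gripper (height (world z) of muffle_centre above 0.065 m and contact force between muffle and the fingers above 1 N), for 0.2 s.
At the end, for the whole second after the job is handed in: the muffle is held still between the fingers with its channel facing up, its axis within 15 degrees of vertical, its centre more than 104 mm above the bench (80 mm of air under it), and nothing but the gripper touching it (angle between muffle_centre's own x axis and vertical below 0.26 rad and height (world z) of muffle_centre above 0.104 m and contact force between muffle and the fingers above 1 N and linear speed of muffle below 0.03 m/s and angular speed of muffle below 0.3 rad/s and contact force between muffle and tray below 0.1 N and contact force between muffle and base below 0.1 N and contact force between muffle and table below 0.1 N and contact force between muffle and ring_former below 0.1 N and contact force between muffle and stand below 0.1 N and contact force between muffle and model_a below 0.1 N and contact force between muffle and model_b below 0.1 N and contact force between muffle and crown_dish below 0.1 N and contact force between muffle and bur_block below 0.1 N and contact force between muffle and beaker below 0.1 N); the arm keeps its last pose, push and grip.
It fails at once if the muffle is let fall (moving faster than 0.8 m/s out of the gripper: a fall of over 30 mm) (linear speed of muffle above 0.8 m/s and contact force between muffle and the fingers below 0.5 N).
It fails at once if the muffle is knocked or pressed hard (more than 120 N) against the bench, the tray or the base (contact force between muffle and table above 120 N or contact force between muffle and tray above 120 N or contact force between muffle and base above 120 N).
It fails at once if one of the bystanders is moved by more than 30 mm (distance of any of ring_former_centre, stand_centre, model_a, model_b, crown_dish, bur_block, beaker from where it was at the start of the episode above 0.03 m).
It also fails if it takes over 72 s, if anything falls off the work surface, if the arm or the gripper's body presses on something with over 40 N, if the wrist force passes 120 N, or if a joint passes its speed limit or range.

## Robot

A 6-joint arm with a two-finger parallel gripper is mounted at the origin on the work surface. World frame = base frame: x ahead of the robot, y to its left, z up, the work surface at z = 0. Lengths are in m, angles in rad, forces in N, time in s.
With the tool pointing down it reaches from about 0.25 to 0.725 m from the base axis. Payload 4 kg.
Tool frame: the origin (TCP) lies at the very end of the fingers, on their centre line; the grasp point (between the pads) lies behind it (tcp_to_grasp is the z of the grasp point in the tool frame, in m); z points along the fingers, y is the line along which they close (so a half turn about z gives the same grasp; the last joint's range is limited). The gripper opens to 85 mm and grips with 20 to 120 N. Pads are 22 mm wide; open, the fingers measure 114 mm over their backs; the gripper's body (76 mm by 85 mm) begins 54 mm behind the grasp point. The pads swing forward as they close: fully open they stand 13 mm farther back than shut.
Start: joints at [-1.116, 0.241, 0.005, 1.335, 0, 1.571], TCP at [0.22, -0.449, 0.231] pointing down, gripper open.
Joint ranges: [-2.72, 2.72], [-1.05, 1.87], [-1.09, 1.28], [-1.99, 2.15], [-1.42, 1.44], [-3.14, 3.14]. Speed limits (rad/s): [2.79, 2.79, 3.14, 3.14, 3.14, 3.14].

## Interface

Orientations are given as [roll, pitch, yaw] about the fixed x, y, z axes, in that order (R = Rz(yaw) Ry(pitch) Rx(roll)).
In Python, from bench import * gives the robot as it stands. The module is installed in compiled form; this text tells all that it offers. Calls block until the motion is done:
- move_pose(position, orientation): joint-space move of the TCP to a pose.
- servo_line(position, velocity=0.15, rot=None): straight line of the TCP; rot=None keeps the orientation; velocity is the mean speed in m/s.
- move_joints(angles): joint-space move.
- let_go() and grab(): open the fingers fully, or close them until they stop; the grip force is fixed at half the most.
- dwell(seconds).
- ik(position, orientation): joint angles nearest the present ones, or None.
- grab_frame(name): name is "side" or "top"; returns the picture (384x512x3 uint8, red, green, blue); there is no depth.
- get_calibration(name): a dict with "mtx" (3x3 intrinsics, pixels), "camera_from_world" (4x4, takes a point from world to camera coordinates). Camera axes: x right, y up, looking along -z (the intrinsics and any distortion apply to the point x, -y, -z); pixel columns grow to the right and rows downward; lengths in m; the calibration is good to about 2 mm. A picture is of the moment at which its call begins. get_calibration takes no time and is no camera call.
A pose or a line that the arm cannot do raises MotionError and nothing moves.
- sign_off(): hands the job in; it is judged then, once.
Readings, each from a call of its own:
- current_time_s(): time.
- current_qpos(): joint angles.
- current_qd(): joint speeds.
- current_effort(): joint torques, N m.
- current_position(): TCP position.
- current_eef_rot(): TCP orientation.
- current_ft_force(): force on the tool from outside, world axes, zero at the start.
- current_moment(): the same for the moment, N m.
- current_gripper_width(): opening from 0.0 (shut) to 1.0 (fully open).
- current_gripper_force(): force on a finger pad.
Only numpy, scipy, OpenCV 4.12 (cv2) and the standard library are available. Lean on these libraries where they do the work, as an engineer would, in place of code of your own. Each camera call takes 0.05 s, during which the arm holds its last target. There are 200 camera calls.

## Working session

There is one attempt and no reset: what is moved stays moved. The work goes in short steps, each a Python script; the robot and the scene stay as the last script left them, time stands still between calls to the robot, and variables do not carry over. Pictures are saved under pics/ and viewed, at most 10 in all, crops included, and the job is handed in when it is done.

```bash
mkdir -p pics
python3 - <<'E'
from bench import *
import cv2,numpy as np
for n in("top","side"):
    cv2.imwrite(f"pics/{n}0.png",grab_frame(n)[:,:,::-1]); c=get_calibration(n); print(n,{k:np.round(v,3).tolist() if not isinstance(v,str) else v for k,v in c.items()})
print(current_time_s(), current_eef_rot(), [k for k in dir() if 'tcp' in k], globals().get('tcp_to_grasp'))
E
```

```text
top {'mtx': [[497.205, 0.0, 260.385], [0.0, 497.205, 184.582], [0.0, 0.0, 1.0]], 'camera_from_world': [[-0.019, -1.0, -0.005, 0.005], [0.993, -0.02, 0.116, -0.614], [-0.116, -0.003, 0.993, -1.542], [0.0, 0.0, 0.0, 1.0]]}
side {'mtx': [[382.069, 0.0, 253.544], [0.0, 382.069, 195.522], [0.0, 0.0, 1.0]], 'camera_from_world': [[-0.958, -0.285, 0.009, 0.558], [0.166, -0.534, 0.829, -0.172], [-0.231, 0.796, 0.559, -0.892], [0.0, 0.0, 0.0, 1.0]]}
0.1 [-3.13973628e+00 -2.75222175e-05  4.54755579e-01] ['tcp_to_grasp'] -0.0187
```

View pics/top0.png

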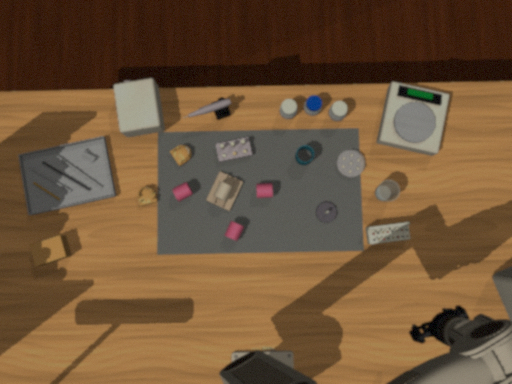

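View pics/side0.png

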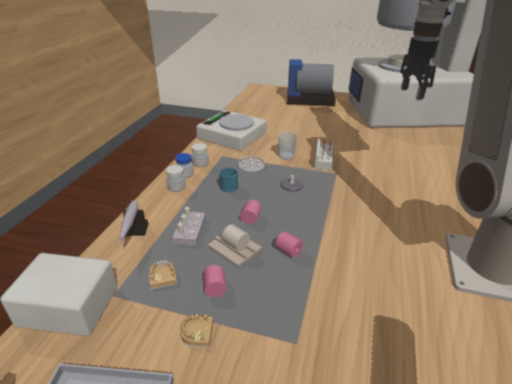

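The tray with the cream muffle is at about (225,190) in the top view and (236,240) in the side view. The base is at (327,211) in the top view. I'll enlarge both and overlay the estimate.

```bash
cat > h.py <<'E'
from bench import *
import cv2,numpy as np
def proj(n,P):
    c=get_calibration(n);M=np.array(c["camera_from_world"]);q=M[:3,:3]@np.array(P,float)+M[:3,3]
    u=np.array(c["mtx"])@[q[0],-q[1],-q[2]];return u[:2]/u[2]
def back(n,px,z):
    c=get_calibration(n);M=np.array(c["camera_from_world"])
    d=np.linalg.solve(np.array(c["mtx"]),[px[0],px[1],1])*[1,-1,-1]
    R=M[:3,:3];o=-R.T@M[:3,3];d=R.T@d;return o+d*(z-o[2])/d[2]
E
python3 - <<'E'
from h import *
t=cv2.imread("pics/top0.png");s=cv2.imread("pics/side0.png")
a=cv2.resize(t[165:215,200:250],(400,400),interpolation=cv2.INTER_CUBIC);b=cv2.resize(s[215:270,205:260],(400,400),interpolation=cv2.INTER_CUBIC)
cv2.imwrite("pics/crop0.png",np.hstack([a,b]))
for n,p,z in(("top",(225,190),.03),("side",(236,240),.035),("top",(327,211),.01),("top",(234,149),.03),("top",(265,190),.03),("top",(234,231),.03),("top",(182,191),.03)):print(n,p,back(n,p,z).round(3))
E
```

```text
top (225, 190) [0.599 0.106 0.03 ]
side (236, 240) [0.592 0.116 0.035]
top (327, 211) [ 0.527 -0.219  0.01 ]
top (234, 149) [0.731 0.075 0.03 ]
top (265, 190) [ 0.597 -0.022  0.03 ]
top (234, 231) [0.469 0.079 0.03 ]
top (182, 191) [0.599 0.243 0.03 ]
```

View pics/crop0.png

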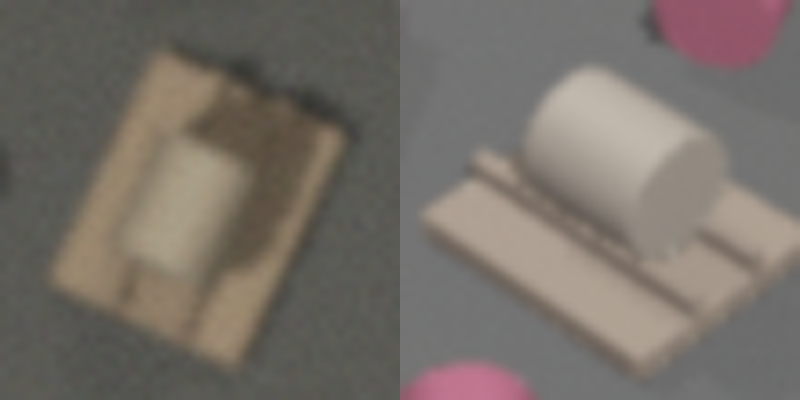

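The side crop shows the end facing that camera (-x,+y) is plain with no hole, so the channel should be at the +x,-y end. I'll measure the tray and muffle by overlaying a projected model.

```bash
cat > fit.py <<'E'
from h import *
up=lambda p,o,s:[(p[0]+.5)/s-.5+o[0],(p[1]+.5)/s-.5+o[1]]
T=[back("top",up(p,(200,165),8),.012) for p in((165,50),(345,125),(238,370),(50,285))]
S=[back("side",up((p[0]-400,p[1]),(205,215),400/55),.012) for p in((425,215),(640,372))]
print(np.round(T,3),np.round(S,3))
T=np.array(T);c=T.mean(0);v=T[0]-T[3]+T[1]-T[2];yaw=np.arctan2(v[1],v[0]);print(c,np.degrees(yaw))
m=back("top",up((187,205),(200,165),8),.043)
d=np.array([np.cos(yaw),np.sin(yaw),0]);n=np.array([-d[1],d[0],0]);print("muffle top",m,"along",(m-c)@d,"across",(m-c)@n)
v=S[1]-S[0];print("side edge len",np.linalg.norm(v),"yaw",np.degrees(np.arctan2(-v[1],-v[0])) ,np.degrees(np.arctan2(v[1],v[0])))
import sys
ctr=np.array([c[0],c[1],.04])+d*((m-c)@d)
for nme,o,s,img in(("top",(200,165),8,"top0"),("side",(205,215),400/55,"side0")):
    k=cv2.imread("pics/crop0.png");k=k[:,:400] if nme=="top" else k[:,400:]
    k=np.ascontiguousarray(k)
    D=lambda P:tuple(int(round((a+.5-oo)*s-.5)) for a,oo in zip(proj(nme,P),o))
    for e in(-1,1):
        q=np.array([D(ctr+e*.025*d+.023*(np.cos(a)*n+np.sin(a)*np.array([0,0,1]))) for a in np.linspace(0,6.283,40)])
        cv2.polylines(k,[q],True,(0,0,255) if e<0 else (255,0,0))
    c0=np.array([c[0],c[1],.012])
    cv2.polylines(k,[np.array([D(c0+a*.052*d+b*.042*n) for a,b in((1,1),(1,-1),(-1,-1),(-1,1))])],True,(0,255,0))
    cv2.imwrite(f"pics/o_{nme}.png",k)
cv2.imwrite("pics/overlay.png",np.hstack([cv2.imread("pics/o_top.png"),cv2.imread("pics/o_side.png")]))
print("ctr",ctr)
E
python3 fit.py
```

```text
[[0.664 0.122 0.012]
 [0.632 0.05  0.012]
 [0.534 0.094 0.012]
 [0.569 0.169 0.012]] [[0.662 0.126 0.012]
 [0.569 0.175 0.012]]
[0.59964593 0.10860468 0.012     ] -25.424304750366836
muffle top [0.59724594 0.11120256 0.043     ] along -0.003282880647288323 across 0.0013159248262740635
side edge len 0.10532087810981312 yaw -27.93583241702954 152.06416758297044
ctr [0.59668099 0.11001408 0.04      ]
```

View pics/overlay.png

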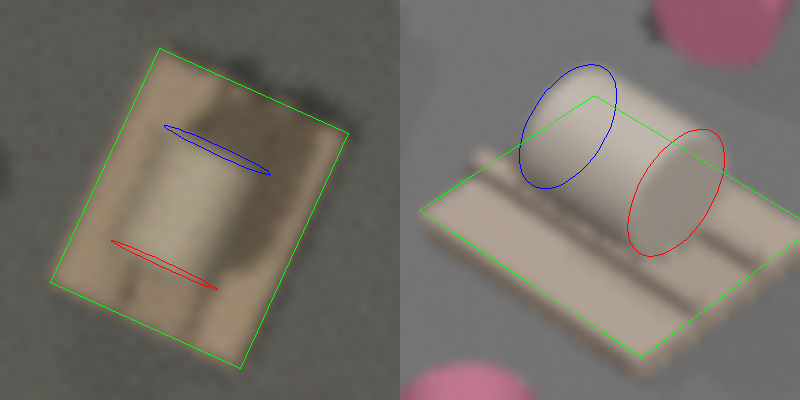

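The overlay fits both views to about 2 mm: blue end is the hidden one, red the plain visible one. Next, check reachability of the grasp and of the final tilted pose.

Run:
```python
from h import *
f=lambda q:None if q is None else np.round(q,2).tolist()
yaw=-.455
for z in(.16,.0213):
  for y in(yaw,yaw+np.pi):print(z,y,f(ik([.597,.111,z],[np.pi,0,y])))
for r in(.4,.45,.5,.55):
  for z in(.25,.35):
    for y in(yaw,0,-.9):
      print(r,z,y,f(ik([r*np.cos(.0),r*np.sin(.0),z],[np.pi,-np.pi/2,y])))
```

```text
0.16 -0.455 [0.18, 0.49, 0.18, 1.26, 0.0, -2.5]
0.16 2.686592653589793 [0.18, 0.49, 0.18, 1.26, 0.0, 0.64]
0.0213 -0.455 [0.18, 0.61, -0.0, 0.96, 0.0, -2.5]
0.0213 2.686592653589793 [0.18, 0.61, -0.0, 0.96, 0.0, 0.64]
0.4 0.25 -0.455 None
0.4 0.25 0 None
0.4 0.25 -0.9 [0.84, 0.68, -0.63, 1.84, -1.4, 0.0]
0.4 0.35 -0.455 None
0.4 0.35 0 None
0.4 0.35 -0.9 [0.84, 0.45, -0.59, 2.1, -1.4, 0.0]
0.45 0.25 -0.455 None
0.45 0.25 0 None
0.45 0.25 -0.9 None
0.45 0.35 -0.455 None
0.45 0.35 0 None
0.45 0.35 -0.9 None
0.5 0.25 -0.455 None
0.5 0.25 0 None
0.5 0.25 -0.9 None
0.5 0.35 -0.455 None
0.5 0.35 0 None
0.5 0.35 -0.9 None
0.55 0.25 -0.455 None
0.55 0.25 0 None
0.55 0.25 -0.9 None
0.55 0.35 -0.455 None
0.55 0.35 0 None
0.55 0.35 -0.9 None
```

Run:
```python
from h import *
for r in(.45,.5,.55,.6,.65,.7,.75):
  for z in(.25,.35,.45):
    for a in(.18,):
      q=ik([r*np.cos(a),r*np.sin(a),z],[0,np.pi/2,a]);print(r,z,None if q is None else np.round(q,2).tolist())
```

```text
0.45 0.25 None
0.45 0.35 None
0.45 0.45 None
0.5 0.25 None
0.5 0.35 None
0.5 0.45 None
0.55 0.25 None
0.55 0.35 None
0.55 0.45 [0.18, -0.3, -1.05, -0.75, 0.0, 0.0]
0.6 0.25 None
0.6 0.35 None
0.6 0.45 [0.18, -0.17, -0.97, -0.81, 0.0, 0.0]
0.65 0.25 [0.18, 0.63, -1.08, -1.71, 0.0, 0.0]
0.65 0.35 [0.18, 0.24, -1.02, -1.26, 0.0, 0.0]
0.65 0.45 [0.18, -0.05, -0.88, -0.83, 0.0, 0.0]
0.7 0.25 [0.18, 0.62, -0.95, -1.57, 0.0, 0.0]
0.7 0.35 [0.18, 0.3, -0.9, -1.2, 0.0, 0.0]
0.7 0.45 [0.18, 0.05, -0.78, -0.83, 0.0, 0.0]
0.75 0.25 [0.18, 0.63, -0.82, -1.46, 0.0, 0.0]
0.75 0.35 [0.18, 0.36, -0.78, -1.14, 0.0, 0.0]
0.75 0.45 [0.18, 0.14, -0.67, -0.81, 0.0, 0.0]
```

Run:
```python
from h import *
o=[np.pi,0,np.pi-.455]
move_pose([.597,.111,.2],o)
servo_line([.597,.111,.08],.15)
servo_line([.597,.111,.0215],.06)
print(current_time_s(),current_ft_force())
cv2.imwrite("pics/side1.png",cv2.resize(grab_frame("side")[150:300,150:330,::-1],None,fx=4,fy=4))
grab();print(current_gripper_width(),current_gripper_force(),current_ft_force(),current_position())
servo_line([.597,.111,.09],.06)
print(current_gripper_width(),current_gripper_force(),current_ft_force(),current_time_s())
cv2.imwrite("pics/side2.png",cv2.resize(grab_frame("side")[150:300,150:330,::-1],None,fx=4,fy=4))
```

```text
4.575 [-0.02190191 -0.04846965 -0.09994724]
0.528187231797121 61.41643897164613 [1.81508804 3.08930324 2.82793273] [0.59815619 0.11195486 0.02238143]
0.5274954495893512 61.23259563697502 [-0.19092633 -0.31705913 -1.52375183] 6.3667
```

View pics/side2.png

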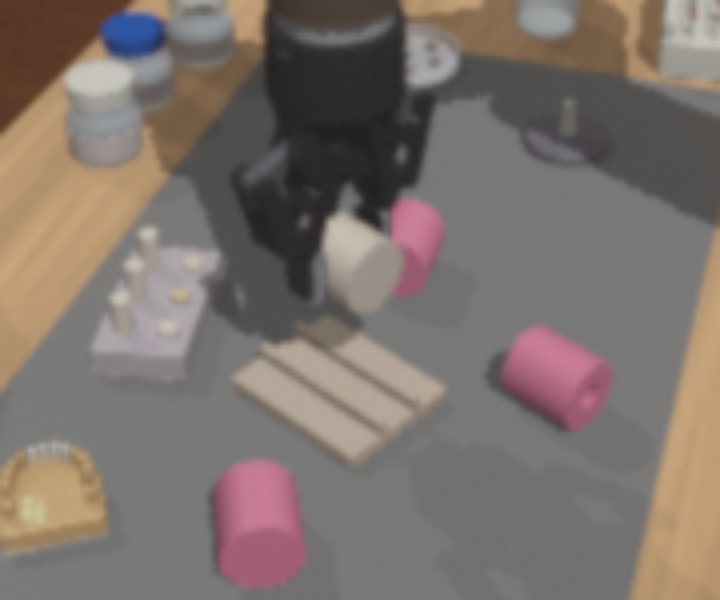

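The muffle is lifted and held. The end facing the camera at (375,280) is plain, while a pink look-alike's hole shows clearly at (597,388), so a channel there would be visible. Next, lift and tilt the hidden end up.

Run:
```python
from h import *
servo_line([.597,.111,.30],.1)
q0=np.array(current_qpos());a=.18
q1=ik([.65*np.cos(a),.65*np.sin(a),.40],[0,np.pi/2,a]);print(np.round(q0,2),q1)
for s in np.linspace(.2,1,5):move_joints((q0+s*(np.array(q1)-q0)).tolist())
dwell(.5)
print(current_time_s(),current_position(),current_eef_rot(),current_gripper_width(),current_gripper_force(),current_ft_force())
u=proj("top",[*current_position()[:2],.42]).astype(int);v=proj("side",current_position()).astype(int);print(u,v)
C=lambda n,p:cv2.resize(grab_frame(n)[max(p[1]-40,0):,max(p[0]-40,0):][:80,:80,::-1],(400,400),interpolation=cv2.INTER_CUBIC)
cv2.imwrite("pics/fin.png",np.hstack([C("top",u),C("side",v)]))
```

```text
[ 0.18  0.45  0.49  1.6  -0.    0.64] [ 0.18        0.07814249 -0.95748067 -1.03562316  0.          0.        ]
12.0 [0.63968758 0.11640476 0.39998251] [ 2.96964333  1.57067    -3.13352838] 0.5249916910561456 61.51266516186297 [-0.05210567  0.04497749 -1.27400207]
[208 156] [209  87]
```

View pics/fin.png

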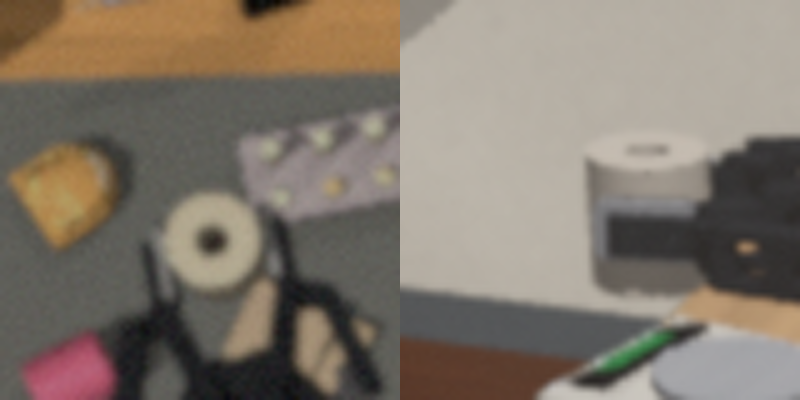

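The channel shows as a dark hole at (212,240) in the top crop and (648,150) in the side crop. The muffle is upright, facing up, and firmly held.

```bash
python3 -c "
from bench import *
print(sign_off())"
```

```text
the job is handed in; nothing more can be done
None
```

I handed the job in with the muffle held still in the gripper at about 0.40 m, channel facing straight up (seen in both cameras) and clear of everything; the hand-in returned no verdict.

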